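# Turn the bracket for its second hole and start the clamp spindle

## Task

The L-shaped steel bracket in the clamp fixture has one leg drilled: turn it a quarter turn on the plate so that the undrilled leg lies flat under the clamp, its side against the fence bar and its end against the end stop, and let it go. Then start the clamp spindle without crossing its thread: by its knurled head turn it backward (counter-clockwise seen from above) just until you feel it drop into the thread, then forward (clockwise) one turn so that it winds in, and finish while still holding the spindle's head, leaving the bracket seated and the things around untouched.

Things in the scene. Friction and masses are not known exactly. Their poses are not given: they have to be found in the camera images.
- fixture: Clamp fixture, bolted down: dark steel plate 260 x 230 x 10 mm with a grey C-frame that carries the upright clamp spindle. Origin: on the spindle's axis, at the plate's underside; x points from the plate's open front to the C-frame's column, z up. Plate: x -187 to +73 mm, y +-115 mm, top (the bracket lies on it) at z 10 mm. Seated, the bracket's corner middle is at x -97 mm, y 0.
- fence_face (a point): Middle of the face of the fence bar (to the right, at fixture y -15 mm, looking to +y); axes as the fixture's. The face runs 34 mm either way along x (fixture x -50 to +18 mm); the bar is 14 mm wide, 12 mm high above the plate. The undrilled leg's long outer side goes against it.
- stop_face (a point): Point on the face of the end stop bar (at fixture x +18 mm, looking to -x, y 0); axes as the fixture's. The bar is 58 mm long along y and 16 mm high above the plate. The undrilled leg's end goes against it.
- boss_top (a point): Centre of the top of the clamp's boss (round, radius 24 mm, fixture z 56 to 98 mm), on the spindle's axis; axes as the fixture's. The C-frame's arm and column lie behind it (x > 0, up to fixture z 106 mm, y +-22 mm). Below the boss the throat is 46 mm high, open to the front and both sides.
- bracket_corner (a point): Middle of the corner of the loose L-shaped bracket of flat steel, half-way up. Each leg is 30 mm wide, 12 mm thick, its end 115 mm from this point. x points along the undrilled leg, y along the leg with an 14 mm hole near its end, z up. About 0.35 kg. It starts on the plate before the clamp, the drilled leg pointing roughly at the clamp.
- bracket_blank_end (a point): Middle of the end face of the bracket's undrilled leg, half-way up its 12 mm thickness; axes as bracket_corner.
- spindle: Clamp spindle, 0.55 kg, upright; two-start right-hand thread 30 mm across, lead 12 mm a turn (6 mm between neighbouring threads). It turns and slides in the boss, captive by a circlip, and stays as it is left. Origin: on its axis where its thread begins, z up. Winding in starts even if it is held up to 2 mm above where it rests.
- spindle_head (a point): Centre of the spindle's knurled round head: 38 mm diameter, 34 mm high (18 mm below this point to 16 mm above), with a 17 mm hexagon 11 mm high on top; the thread below is thinner. About 0.16 m above the bench.
- spindle_depth (a joint): How far the spindle has sunk, m (down positive; 0: its thread's beginning level with the boss top). At first it rests loose on the beginning of the nut's thread. Turned backward it climbs 12 mm a turn to depth 0, then its own weight drops it 6 mm (a firm grip holds it up until lowered or let go); turned forward from there it winds in 12 mm a turn.
- spindle_turn (a joint): Angle of the spindle, rad, forward (clockwise from above) positive. It drops when turned backward past 0 (a push drops it up to 0.2 rad earlier); it starts 0.7 to 1.9 rad forward of that.
- castle_nut: Bystander: black castle nut, 34 mm across, 22 mm high, on the plate left of the C-frame; leave it. Origin at its underside.
- solvent_tin: Bystander: round tin 58 mm across, 72 mm high, on the plate right of the C-frame; leave it. Origin at its underside.
- spanner: Bystander: combination spanner 141 mm long lying on the bench to the right; leave it.
- parts_jar: Bystander: clear jar with a black lid, 54 mm across, 78 mm high, on the bench to the right; leave it.

How it is judged:
By the outcome, as a careful person would: the job done as asked, in the order asked, and still so for the second after the job is handed in, while the arm keeps its last pose, push and grip.
It also fails if it takes over 72 s, if anything falls off the work surface, if the arm or the gripper's body presses on something with over 40 N, if the wrist force passes 120 N, or if a joint passes its speed limit or range.

## Robot

A 6-joint arm with a two-finger parallel gripper is mounted at the origin on a cart in front of the work surface, level with it; the furniture and walls round the work are solid. World frame = base frame: x ahead of the robot, y to its left, z up, the work surface at z = 0. Lengths are in m, angles in rad, forces in N, time in s.
With the tool pointing down it reaches from about 0.425 to 0.95 m from the base axis. Payload 3.5 kg.
Tool frame: the origin (TCP) lies at the very end of the fingers, on their centre line; the grasp point (between the pads) lies ctrl.tcp_to_grasp behind it (ctrl.tcp_to_grasp is the distance from the TCP to the grasp point, in m); z points along the fingers, y is the line along which they close (so a half turn about z gives the same grasp; the last joint's range is limited). The gripper opens to 85 mm and grips with 20 to 120 N. Pads are 22 mm wide; open, the fingers measure 114 mm over their backs; the gripper's body (76 mm by 85 mm) begins 54 mm behind the grasp point. The pads swing forward as they close: fully open they stand 13 mm farther back than shut.
Start: joints at [-1.299, 0.286, 1.577, -0, 1.279, -0.15], TCP at [0.276, -0.616, 0.231] pointing down, gripper open.
Joint ranges: [-2.77, 2.77], [-0.9, 2.22], [0.21, 2.48], [-1.53, 4.67], [0.24, 2.81], [-2.84, 2.84]. Speed limits (rad/s): [2.79, 2.79, 3.14, 3.14, 3.14, 3.14].

## Interface

Orientations are given as a unit quaternion [x, y, z, w].
In Python, from plant import ctrl gives the robot as it stands.
- The arm moves only by the shell command python3 -m inch 'ROWS' [FORCE]. ROWS is JSON, a list of rows, each an object with "slide": the shift along the tool's x, y, z in cm, a list of three; "turn": the turn about the tool's z in rad; "grip": the finger opening in cm, from 0 to 8.54. A call has 1 to 20 rows; each row is the pose to reach, as a shift and turn from the pose commanded when the call began, along the tool's axes at that moment; what a row does not reach only later rows make up. A row lasts 1/10 s, in which the tool goes at most 50 mm and 8.59 degrees, less where a joint would pass 70% of its speed; a pose out of reach is approached as far as the arm can. A call with a gripper value outside its range is refused whole. The fingers move at their own pace and stop on an object; FORCE is the grip in N (left out, the last holds). Time passes only in rows, so rows that repeat a pose let the fingers close. It gives the time, the measured TCP pose, the force, the opening and the grip force at its end, in the units of the state.
- ctrl.get_state(): the state, without advancing time (a new reading comes with each control period).
- ctrl.read_camera(name): name is "scene" or "top"; returns (picture, depth): 400x640x3 uint8, red, green, blue; 400x640 float32, m along the optical axis (not along the pixel's ray), 0 where there is no reading.
- ctrl.camera_info(name): a dict with "K" (3x3 intrinsics, pixels), "camera_from_world" (4x4, takes a point from world to camera coordinates). Camera axes: x right, y down, z forward; pixel columns grow to the right and rows downward; lengths in m; the calibration is good to about 2 mm. A picture is of the moment at which its call begins. camera_info takes no time and is no camera call.
- ctrl.sign_off(): hands the job in; it is judged then, once.
The state is a dict: "time": time; "qpos": joint angles; "dq": joint speeds; "joint_efforts": joint torques, N m; "eef_pos": TCP position; "tcp_rot": TCP orientation; "contact_force": force on the tool from outside, world axes, zero at the start; "wrist_torque": the same for the moment, N m; "opening": opening from 0.0 (shut) to 1.0 (fully open); "finger_force": force on a finger pad.
Only numpy, scipy, OpenCV 4.12 (cv2) and the standard library are available. Lean on these libraries where they do the work, as an engineer would, in place of code of your own. Each camera call takes 0.05 s, during which the arm holds its last target. There are 200 camera calls.

## Working session

There is one attempt and no reset: what is moved stays moved. The work goes in short steps, Python scripts to look and compute and a shell command to move; the robot and the scene stay as the last step left them, time stands still between calls to the robot, and variables do not carry over. Pictures are saved under pics/ and viewed, at most 11 in all, crops included, and the job is handed in when it is done.

```bash
ls; mkdir -p pics
cat > h.py <<'E'
import numpy as np, cv2
from plant import ctrl
from scipy.spatial.transform import Rotation as R
def cam(n): 
    i=ctrl.camera_info(n); return np.array(i["K"]),np.array(i["camera_from_world"])
def ray(n,u,v):
    K,T=cam(n); d=np.linalg.inv(K)@[u,v,1]; W=np.linalg.inv(T); return W[:3,3],W[:3,:3]@d
def onz(n,u,v,z):
    o,d=ray(n,u,v); return o+d*(z-o[2])/d[2]
def proj(n,p):
    K,T=cam(n); c=T[:3,:3]@np.asarray(p)+T[:3,3]; q=K@c; return q[:2]/q[2]
def pts(n,depth):
    K,T=cam(n); v,u=np.mgrid[:400,:640]; d=depth
    c=np.stack([(u-K[0,2])/K[0,0]*d,(v-K[1,2])/K[1,1]*d,d],-1); W=np.linalg.inv(T); return c@W[:3,:3].T+W[:3,3]
def show(n,name):
    p,d=ctrl.read_camera(n); cv2.imwrite('pics/%s.png'%name,p[...,::-1]); np.save('pics/%s_d.npy'%name,d); return p,d
E
python3 - <<'E'
from h import *
for n in ("scene","top"):
    show(n,n+'0'); K,T=cam(n); W=np.linalg.inv(T); print(n,K[0],K[1],W[:3,3].round(3),W[:3,2].round(3))
s=ctrl.get_state(); print(s, ctrl.tcp_to_grasp)
E
```

```text
pics
scene [513.70367735   0.         318.51680403] [  0.         513.70367735 204.10847918] [0.75  0.801 0.86 ] [-0.164 -0.734 -0.659]
top [454.60472259   0.         322.59520839] [  0.         454.60472259 205.84090655] [0.443 0.021 1.064] [ 0.126 -0.03  -0.992]
{'time': 0.1, 'qpos': array([-1.29899447e+00,  2.87115858e-01,  1.57802785e+00,  5.86792243e-05,
        1.27861246e+00, -1.49983257e-01]), 'dq': array([ 1.32013252e-04, -2.15899697e-03, -1.46868417e-04,  9.86486102e-05,
       -5.79781297e-04, -6.72034726e-04]), 'joint_efforts': array([ 3.83660090e-04, -4.07297802e+01, -2.93699169e+01, -1.64030121e-04,
        3.42660234e-03,  1.46189177e-05]), 'eef_pos': array([ 0.27622726, -0.61524225,  0.23006114]), 'tcp_rot': array([ 9.77845666e-01,  2.09324347e-01, -3.78132946e-05, -1.08145807e-03]), 'contact_force': array([ 0.70638638, -0.80203907, -0.42326749]), 'wrist_torque': array([-0.00630512, -0.0548003 ,  0.01976554]), 'finger_force': 0.0, 'opening': 0.99946584371957} 0.0187
```

View pics/scene0.png

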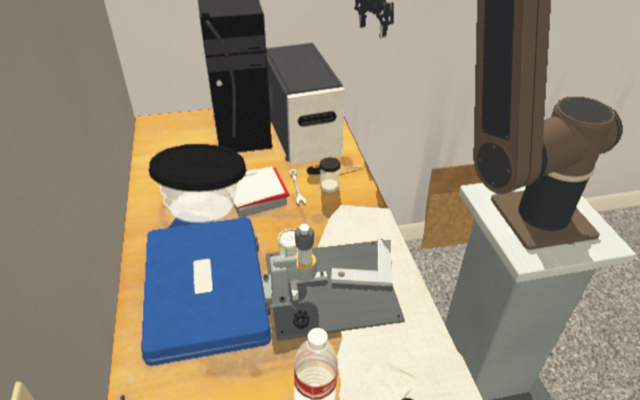

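View pics/top0.png

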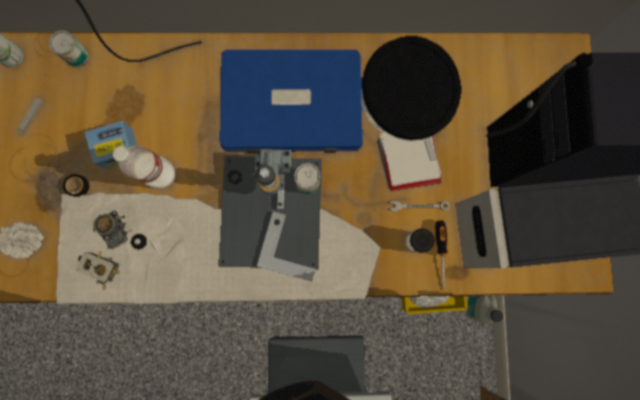

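The scene view shows the fixture (plate about px 265–400 × 240–335), spindle head at (305,240), bracket corner at about (385,278). In the top view the plate is at px 220–322 × 155–267, the spindle at (268,178), the bracket's drilled end at (276,215) and its corner near (270,262).

Run:
```python
from h import *
a=cv2.imread('pics/top0.png')[140:290,205:335]; a=cv2.resize(a,None,fx=4,fy=4,interpolation=cv2.INTER_CUBIC)
b=cv2.imread('pics/scene0.png')[215:340,255:410]; b=cv2.resize(b,None,fx=4,fy=4,interpolation=cv2.INTER_CUBIC)
a=cv2.convertScaleAbs(a,alpha=1.6); cv2.imwrite('pics/a.png',a); cv2.imwrite('pics/b.png',b)
for n in ('top','scene'):
    d=np.load(f'pics/{n}0_d.npy'); P=pts(n,d)
    px={'top':[(230,230),(310,230),(240,255),(268,178),(267,165),(268,175),(275,235),(290,268),(276,220),(235,178),(307,177),(420,238)],'scene':[(305,232),(350,315),(330,260),(360,276),(384,262),(303,320)]}[n]
    for u,v in px: print(n,(u,v),P[v,u].round(4))
```

```text
top (230, 230) [0.5223 0.2034 0.0105]
top (310, 230) [0.5201 0.0189 0.0116]
top (240, 255) [0.4647 0.18   0.0099]
top (268, 178) [0.6116 0.1009 0.1778]
top (267, 165) [0.6379 0.103  0.1772]
top (268, 175) [0.616  0.1002 0.1859]
top (275, 235) [0.5088 0.0989 0.023 ]
top (290, 268) [0.4336 0.065  0.0252]
top (276, 220) [0.5443 0.0975 0.0106]
top (235, 178) [0.6442 0.1932 0.0101]
top (307, 177) [0.6318 0.0244 0.0797]
top (420, 238) [ 0.4949 -0.2208  0.0768]
scene (305, 232) [0.6226 0.1193 0.1833]
scene (350, 315) [0.5471 0.1977 0.0094]
scene (330, 260) [0.5514 0.0396 0.0051]
scene (360, 276) [0.5018 0.1092 0.0177]
scene (384, 262) [0.4391 0.0814 0.0182]
scene (303, 320) [0.6444 0.2027 0.0269]
```

View pics/a.png

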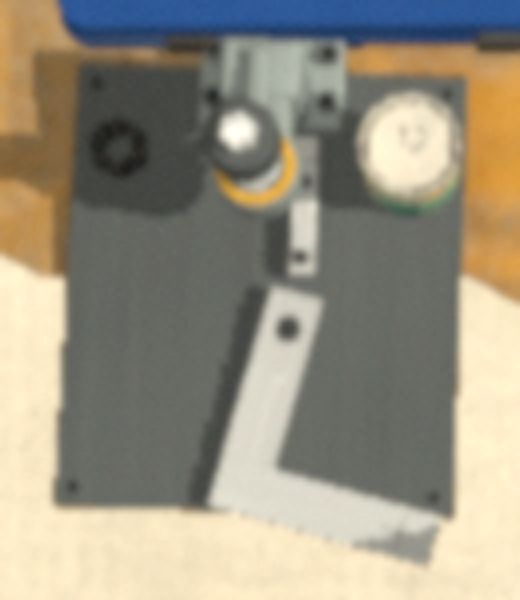

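View pics/b.png

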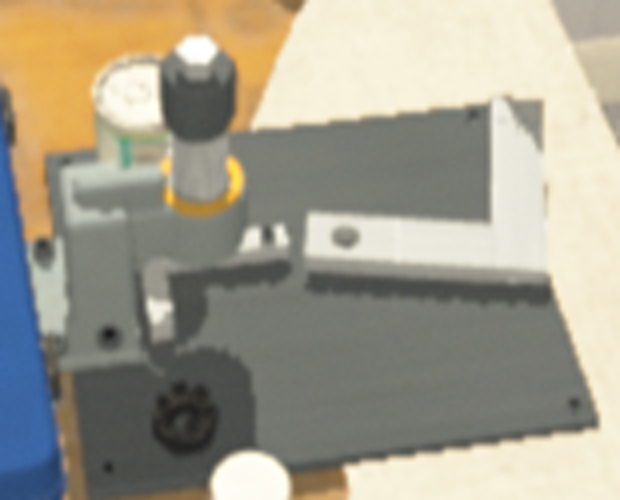

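The crops show the bracket with its drilled leg pointing at the clamp, about 14° off, and its undrilled leg pointing right. In top pixels the hexagon is at about (264.5,172.7), and in scene pixels at about (304.5,227). Next I measure with edge fits and triangulation.

```bash
cat > meas.py <<'E'
from h import *
import sys
def cross(prof,th):  # sub-pixel crossings
    s=prof.astype(float)-th; i=np.where(np.sign(s[:-1])!=np.sign(s[1:]))[0]
    return i+s[i]/(s[i]-s[i+1])
def fit(P):  # robust line: point, dir
    l=cv2.fitLine(np.float32(P)[:,:2],cv2.DIST_HUBER,0,.0005,.0005).ravel(); return l[2:],l[:2]
def tri(uv):
    A=np.zeros((3,3));b=np.zeros(3)
    for n,(u,v) in uv.items():
        o,d=ray(n,u,v); d/=np.linalg.norm(d); M=np.eye(3)-np.outer(d,d); A+=M;b+=M@o
    p=np.linalg.solve(A,b); return p,{n:(proj(n,p)-uv[n]).round(1) for n in uv}
def blob(img,mask,x0,x1,y0,y1):
    m=np.zeros(mask.shape,np.uint8); m[y0:y1,x0:x1]=mask[y0:y1,x0:x1]*255
    n,l,s,c=cv2.connectedComponentsWithStats(m); k=1+np.argmax(s[1:,4]); return c[k],s[k]
E
python3 - <<'E'
from meas import *
T=cv2.imread('pics/top0.png'); S=cv2.imread('pics/scene0.png'); g=cv2.cvtColor(T,6).astype(float); gs=cv2.cvtColor(S,6).astype(float)
print('vals plate',g[230,235],'bracket',g[235,273],'cloth',g[230,200],g[240,335],'cloth front',g[275,235],'hex',g[173,264],gs[227,304])
L,Rr=[],[]
for v in range(222,254):
    c=cross(g[v,240:300],(g[235,273]+g[230,235])/2)+240
    if len(c)>=2: L.append(onz('top',c[0],v,.022)); Rr.append(onz('top',c[1],v,.022))
for X in (L,Rr):
    p,d=fit(X); d=d*np.sign(d[0]); print('drilled leg edge',p.round(4),'ang',np.degrees(np.arctan2(d[1],d[0])).round(2))
I=[]
for u in range(280,308):
    c=cross(g[240:275,u],(g[235,273]+g[230,235])/2)+240
    if len(c): I.append(onz('top',u,c[0],.022))
p,d=fit(I); print('inner edge undrilled',p.round(4),np.degrees(np.arctan2(d[1],d[0])).round(2))
E_=[]
for v in range(222,250):
    c=cross(g[v,200:240],(g[230,235]+g[v,205])/2)+200
    if len(c): E_.append(onz('top',c[-1],v,.01))
p,d=fit(E_); print('plate left',p.round(4),np.degrees(np.arctan2(d[1],d[0])).round(2))
E_=[]
for v in range(210,250):
    c=cross(g[v,312:340],(g[230,235]+g[v,335])/2)+312
    if len(c): E_.append(onz('top',c[0],v,.01))
p,d=fit(E_); print('plate right',p.round(4),np.degrees(np.arctan2(d[1],d[0])).round(2))
E_=[]
for u in range(226,250):
    c=cross(g[255:280,u],(g[230,235]+g[275,235])/2)+255
    if len(c): E_.append(onz('top',u,c[0],.01))
p,d=fit(E_); print('plate front',p.round(4),np.degrees(np.arctan2(d[1],d[0])).round(2))
ct,st=blob(T,g>170,255,274,162,182); cs,ss=blob(S,gs>170,295,315,220,236); print(ct,st,cs,ss); print('hex',tri({'top':ct,'scene':cs}))
m=(T[...,2]>150)&(T[...,0]<90)
ct,st=blob(T,m,255,285,170,200);print('ring',st,ct)
# drilled leg heights: hole in both views
h1,_=blob(T,g<110,270,282,216,228); h2,_=blob(S,gs<130,335,348,268,280); print('hole',h1,h2,tri({'top':h1,'scene':h2}))
E
```

```text
vals plate 64.0 bracket 138.0 cloth 148.0 149.0 cloth front 147.0 hex 161.0 254.0
drilled leg edge [0.5112 0.1199] ang -16.55
drilled leg edge [0.4931 0.0933] ang -16.35
inner edge undrilled [0.446  0.0574] 73.52
plate left [0.5068 0.2273] -3.11
plate right [ 0.5188 -0.0017] -1.96
plate front [0.4385 0.1859] 89.18Traceback (most recent call last):
  File "<stdin>", line 30, in <module>
  File "meas.py", line 15, in blob
    n,l,s,c=cv2.connectedComponentsWithStats(m); k=1+np.argmax(s[1:,4]); return c[k],s[k]
                                                     ~~~~~~~~~^^^^^^^^^
    return _wrapfunc(a, 'argmax', axis=axis, out=out, **kwds)
    return bound(*args, **kwds)
ValueError: attempt to get argmax of an empty sequence
```

Run:
```python
from meas import *
T=cv2.imread('pics/top0.png'); S=cv2.imread('pics/scene0.png'); g=cv2.cvtColor(T,6).astype(float); gs=cv2.cvtColor(S,6).astype(float)
ct,st=blob(T,g>105,257,271,166,179); cs,ss=blob(S,gs>185,295,315,220,234); print(ct,st,cs,ss); print('hex',tri({'top':ct,'scene':cs}))
h1,s1=blob(T,g<105,272,281,217,226); h2,s2=blob(S,gs<140,335,348,269,279); print('hole',h1,s1,h2,s2,tri({'top':h1,'scene':h2}))
A,B=[],[]
for v in range(191,207):
    c=cross(g[v,268:294],105)+268
    if len(c)>=2: A.append(onz('top',c[0],v,.022));B.append(onz('top',c[1],v,.022))
for X in (A,B):
    if len(X)>3: p,d=fit(X); print('fence edge',len(X),p.round(4),np.degrees(np.arctan2(d[1],d[0])).round(2), np.array(X)[[0,-1],:2].round(4).tolist())
# plate corner holes (dark), top view crop coords/4
for nm,(u,v) in dict(TL=(97,84),TR=(449,95),BL=(71,486),BR=(432,497)).items():
    u,v=205+u/4,140+v/4; c=g[int(v)-3:int(v)+5,int(u)-3:int(u)+5]; w=np.clip(60-c,0,None); yy,xx=np.mgrid[:8,:8]
    uu,vv=(w*xx).sum()/w.sum()+int(u)-3,(w*yy).sum()/w.sum()+int(v)-3; print(nm,uu.round(2),vv.round(2),onz('top',uu,vv,.01).round(4))
ring=(S[...,2]>200)&(S[...,0]<90)&(S[...,1]>120); c,s=blob(S,ring,290,325,250,275); print('ringS',c,s)
ring=(T[...,2]>130)&(T[...,0]<70); c,s=blob(T,ring,255,285,170,200); print('ringT',c,s)
```

```text
[264.11764706 172.26470588] [260 168   9  10  68] [303.81690141 226.57746479] [299 223  11   8  71]
hex (array([0.62202402, 0.10759607, 0.18611531]), {'top': array([ 0.1, -0.3]), 'scene': array([0.3, 0.1])})
hole [276.42857143 221.77142857] [274 219   6   7  35] [340.77777778 274.44444444] [339 274   5   2   9] (array([0.54026912, 0.09584011, 0.01655118]), {'top': array([ 0.1, -0.3]), 'scene': array([0.3, 0.1])})
fence edge 15 [0.5979 0.0928] 1.25 [[0.6105, 0.0929], [0.5755, 0.0922]]
fence edge 15 [0.594  0.0793] -3.41 [[0.6104, 0.0786], [0.5754, 0.0804]]
TL 229.4 161.38 [0.6841 0.2067 0.01  ]
TR 316.36 163.0 [0.6786 0.0022 0.01  ]
BL 222.61 261.24 [0.451  0.2195 0.01  ]
BR 312.87 263.95 [0.442  0.0131 0.01  ]
ringS [313.21052632 260.47368421] [312 256   3   9  19]
ringT [273. 185.] [263 177  16  14  51]
```

Measured values:
- **Fixture:** origin about (0.6215, 0.1077), yaw −2.5°. The plate holes, the hexagon and the fence agree.
- **Head top:** z 0.186, so the head's centre is at about 0.159.
- **Bracket:** corner at (0.4495, 0.1222), drilled leg at −16.45°. The width measures 30.6 mm against 30 nominal.

Next I write a small converter from a world target to tool shifts.

```bash
cat > to.py <<'E'
import sys
from h import *
# usage: to.py x y z yawdeg | to.py
F=np.array([.6215,.1077]); FY=np.radians(-2.5)
def yaw(s):
    x=R.from_quat(s['tcp_rot']).apply([1,0,0]); return np.arctan2(x[1],x[0])
def rep(s=None):
    s=s or ctrl.get_state(); p=s['eef_pos']; d=p[:2]-F; c,n=np.cos(FY),np.sin(FY)
    print('t',round(s['time'],2),'tcp',p.round(4),'yaw',np.degrees(yaw(s)).round(2),'fix mm',(1e3*np.array([c*d[0]+n*d[1],-n*d[0]+c*d[1]])).round(1),'q6',s['qpos'][5].round(3),'F',np.round(s['contact_force'],1),'M',np.round(s['wrist_torque'],2),'open mm',round(s['opening']*85.4,1),'ff',round(s['finger_force'],1))
    return s
if __name__=='__main__':
    s=rep()
    if len(sys.argv)>1:
        x,y,z,w=map(float,sys.argv[1:5]); d=np.array([x,y,z])-s['eef_pos']
        print('slide cm',(100*R.from_quat(s['tcp_rot']).inv().apply(d)).round(2),'turn',(-(np.radians(w)-yaw(s))).round(3))
E
python3 to.py .4859 .1114 .15 -16.45
```

```text
t 0.1 tcp [ 0.2762 -0.6152  0.2301] yaw 24.17 fix mm [-313.4 -737.3] q6 -0.15 F [ 0.7 -0.8 -0.4] M [-0.01 -0.05  0.02] open mm 85.4 ff 0.0
slide cm [ 48.87 -57.7    8.15] turn 0.709
```

```bash
python3 -m inch '[{"slide":[48.9,-57.7,0],"turn":0.709,"grip":6},{"slide":[48.9,-57.7,0],"turn":0.709,"grip":6},{"slide":[48.9,-57.7,0],"turn":0.709,"grip":6},{"slide":[48.9,-57.7,0],"turn":0.709,"grip":6},{"slide":[48.9,-57.7,0],"turn":0.709,"grip":6},{"slide":[48.9,-57.7,0],"turn":0.709,"grip":6},{"slide":[48.9,-57.7,0],"turn":0.709,"grip":6},{"slide":[48.9,-57.7,0],"turn":0.709,"grip":6},{"slide":[48.9,-57.7,0],"turn":0.709,"grip":6},{"slide":[48.9,-57.7,0],"turn":0.709,"grip":6},{"slide":[48.9,-57.7,0],"turn":0.709,"grip":6},{"slide":[48.9,-57.7,0],"turn":0.709,"grip":6},{"slide":[48.9,-57.7,0],"turn":0.709,"grip":6},{"slide":[48.9,-57.7,0],"turn":0.709,"grip":6},{"slide":[48.9,-57.7,0],"turn":0.709,"grip":6},{"slide":[48.9,-57.7,0],"turn":0.709,"grip":6},{"slide":[48.9,-57.7,0],"turn":0.709,"grip":6},{"slide":[48.9,-57.7,8],"turn":0.709,"grip":6},{"slide":[48.9,-57.7,8],"turn":0.709,"grip":6},{"slide":[48.9,-57.7,8],"turn":0.709,"grip":6}]' | tail -3; python3 to.py .4859 .1114 .045 -16.45
```

```text
contact_force: [-1.2, 0.1, 0.1]
opening: 0.707
finger_force: 0.0
t 2.1 tcp [0.4822 0.1091 0.1461] yaw -16.58 fix mm [-139.3   -4.6] q6 1.878 F [-1.2  0.1  0.1] M [0.   0.04 0.03] open mm 60.4 ff 0.0
slide cm [ 0.4  -0.36 10.1 ] turn -0.002
```

```bash
python3 -m inch '[{"slide":[0.4,-0.35,4],"turn":0,"grip":6},{"slide":[0.4,-0.35,8],"turn":0,"grip":6},{"slide":[0.4,-0.35,9.5],"turn":0,"grip":6},{"slide":[0.4,-0.35,9.5],"turn":0,"grip":6},{"slide":[0.4,-0.35,9.5],"turn":0,"grip":6}]' | tail -1; python3 to.py .4859 .1114 .013 -16.45
python3 - <<'E'
from h import *
show('scene','s1'); show('top','t1')
b=cv2.imread('pics/s1.png')[200:325,270:420]; b=cv2.resize(b,None,fx=4,fy=4,interpolation=cv2.INTER_CUBIC); cv2.imwrite('pics/s1c.png',b)
print(proj('scene',[.4859,.1114,.022]),proj('scene',[.4495,.1222,.022]))
E
```

```text
finger_force: 0.0
t 2.6 tcp [0.4926 0.1122 0.0582] yaw -16.53 fix mm [-129.    -1.1] q6 1.882 F [ 0.8 -0.5  1.2] M [-0.04 -0.04  0.02] open mm 60.1 ff 0.0
slide cm [-0.63  0.27  4.52] turn -0.001
[367.54667061 274.27111873] [385.31307335 275.38201713]
```

View pics/s1c.png

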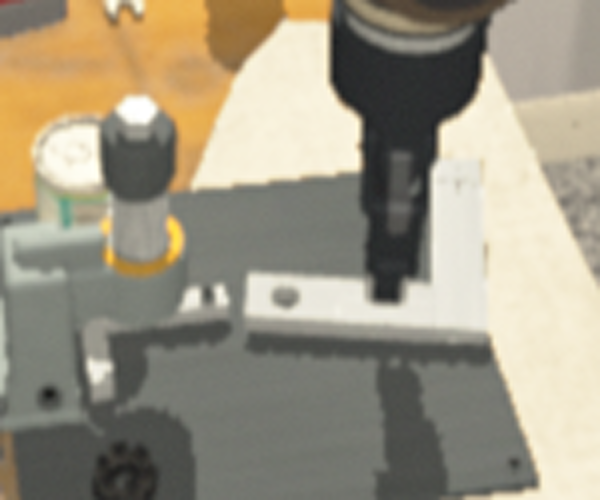

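The crop shows the fingers straddling the drilled leg, about 4 cm from the corner and still above it. I correct the position and go down.

```bash
python3 -m inch '[{"slide":[-0.5,0.2,1],"turn":0,"grip":6},{"slide":[-0.5,0.2,2.5],"turn":0,"grip":6},{"slide":[-0.5,0.2,2.5],"turn":0,"grip":6},{"slide":[-0.5,0.2,2.5],"turn":0,"grip":6}]' | tail -1; python3 to.py .4859 .1114 .012 -16.45
```

```text
finger_force: 0.0
t 3.1 tcp [0.4855 0.1125 0.0314] yaw -16.45 fix mm [-136.1   -1.1] q6 1.882 F [0.1 0.2 0.6] M [ 0.03 -0.04  0.02] open mm 59.9 ff 0.0
slide cm [0.07 0.1  1.94] turn 0.0
```

```bash
python3 -m inch '[{"slide":[0,0.1,1],"turn":0,"grip":6},{"slide":[0,0.1,1.9],"turn":0,"grip":6},{"slide":[0,0.1,1.9],"turn":0,"grip":6},{"slide":[0,0.1,1.9],"turn":0,"grip":6},{"slide":[0,0.1,1.9],"turn":0,"grip":2},{"slide":[0,0.1,1.9],"turn":0,"grip":2},{"slide":[0,0.1,1.9],"turn":0,"grip":2},{"slide":[0,0.1,1.9],"turn":0,"grip":2},{"slide":[0,0.1,1.9],"turn":0,"grip":2},{"slide":[0,0.1,1.9],"turn":0,"grip":2},{"slide":[0,0.1,1.9],"turn":0,"grip":2}]' 100; python3 to.py .4859 .1114 .012 -16.45
```

```text
time: 4.2
eef_pos: [0.4861, 0.1117, 0.0133]
tcp_rot: [0.99, -0.143, 0.0, -0.0]
contact_force: [-0.6, -0.1, 5.5]
opening: 0.312
finger_force: 99.3
t 4.2 tcp [0.4861 0.1117 0.0133] yaw -16.46 fix mm [-135.5   -2. ] q6 1.88 F [-0.6 -0.1  5.5] M [-0.05  0.35 -0.02] open mm 26.7 ff 99.3
slide cm [-0.01  0.03  0.13] turn -0.0
```

```bash
python3 -m inch '[{"slide":[0,0.1,1],"turn":0,"grip":2},{"slide":[0,0.1,0],"turn":0,"grip":2},{"slide":[0,0.1,-0.2],"turn":0,"grip":2},{"slide":[0,0.1,-0.2],"turn":0,"grip":2}]'|tail -1; python3 to.py .4835 .1568 .034 87.5;  python3 - <<'E'
from h import *
P=show('scene','s2'); b=cv2.imread('pics/s2.png')[200:325,270:420]; b=cv2.resize(b,None,fx=4,fy=4,interpolation=cv2.INTER_CUBIC); cv2.imwrite('pics/s2c.png',b)
E
```

```text
finger_force: 99.1
t 4.6 tcp [0.4844 0.1106 0.0136] yaw -16.46 fix mm [-137.1   -3.1] q6 1.878 F [-0.1 -0.2 -4. ] M [0.1  0.   0.03] open mm 26.9 ff 99.1
slide cm [-1.4  -4.4  -2.04] turn -1.814
```

My rows began from the pose already reached, so that was only a 2 mm lift command. The wrist now carries about 4 N, the bracket's weight. I lift properly, then turn.

```bash
python3 -m inch '[{"slide":[0,0,-1],"turn":0,"grip":2},{"slide":[0,0,-2],"turn":0,"grip":2},{"slide":[-0.2,-1,-2],"turn":0,"grip":2},{"slide":[-0.4,-2,-2],"turn":-0.13,"grip":2},{"slide":[-0.8,-3,-2],"turn":-0.27,"grip":2},{"slide":[-1.2,-4,-2],"turn":-0.41,"grip":2},{"slide":[-1.4,-4.4,-2],"turn":-0.55,"grip":2},{"slide":[-1.4,-4.4,-2],"turn":-0.69,"grip":2},{"slide":[-1.4,-4.4,-2],"turn":-0.83,"grip":2},{"slide":[-1.4,-4.4,-2],"turn":-0.97,"grip":2},{"slide":[-1.4,-4.4,-2],"turn":-1.11,"grip":2},{"slide":[-1.4,-4.4,-2],"turn":-1.25,"grip":2},{"slide":[-1.4,-4.4,-2],"turn":-1.39,"grip":2},{"slide":[-1.4,-4.4,-2],"turn":-1.53,"grip":2},{"slide":[-1.4,-4.4,-2],"turn":-1.67,"grip":2},{"slide":[-1.4,-4.4,-2],"turn":-1.814,"grip":2},{"slide":[-1.4,-4.4,-2],"turn":-1.814,"grip":2},{"slide":[-1.4,-4.4,-2],"turn":-1.814,"grip":2}]'|tail -1; python3 to.py .4835 .1568 .0145 87.5;  python3 - <<'E'
from h import *
for n in('scene','top'):
    show(n,n+'3')
b=cv2.imread('pics/scene3.png')[200:335,260:410]; b=cv2.resize(b,None,fx=4,fy=4,interpolation=cv2.INTER_CUBIC); cv2.imwrite('pics/s3c.png',b)
E
```

```text
finger_force: 99.2
t 6.45 tcp [0.4839 0.1571 0.0341] yaw 87.32 fix mm [-139.6   43.4] q6 0.161 F [ 0.   0.3 -4.5] M [ 0.03  0.09 -0.03] open mm 26.9 ff 99.2
slide cm [-0.04 -0.04  1.96] turn -0.003
```

View pics/s3c.png

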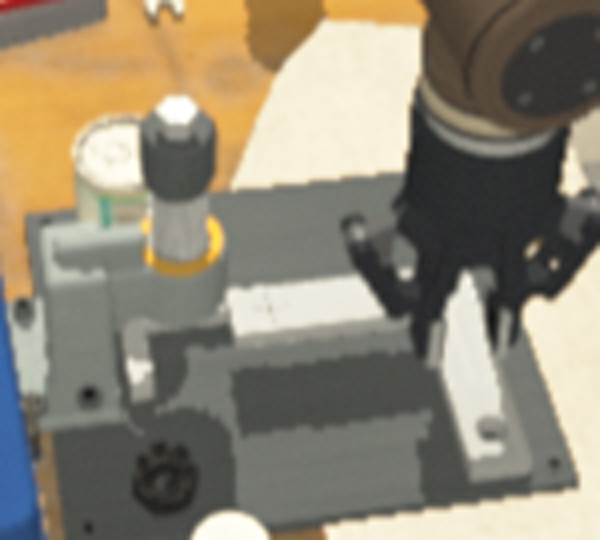

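The bracket is gripped, level and turned. The undrilled leg points at the clamp, just short of the boss. I check its side and angle in the top view before lowering.

Run:
```python
from meas import *
g=cv2.cvtColor(cv2.imread('pics/top3.png'),6).astype(float)
z=.0425; c_,n_=np.cos(np.radians(-2.5)),np.sin(np.radians(-2.5))
def fx(p): d=np.asarray(p)[:2]-[.6215,.1077]; return np.array([c_*d[0]+n_*d[1],-n_*d[0]+c_*d[1]])*1e3
def w(x,y): return np.array([.6215+c_*x-n_*y,.1077+n_*x+c_*y,z])
print('expect leg end at',proj('top',w(-.025,.005)),'x-60',proj('top',w(-.06,.005)))
A,B=[],[]
v0=int(proj('top',w(-.03,.005))[1]); v1=int(proj('top',w(-.065,.005))[1])
for v in range(v0,v1):
    c=cross(g[v,255:300],100)+255; print(v,c.round(1))
    if len(c)>=2: A.append(fx(onz('top',c[0],v,z)));B.append(fx(onz('top',c[1],v,z)))
print(np.array(A).round(1).tolist());print(np.array(B).round(1).tolist())
```

```text
expect leg end at [267.7254012  195.66883281] x-60 [267.02831634 211.02091116]
197 [261.2 274.3 277.4 284.1]
198 [261.1 274.7 277.4 284.1]
199 [261.  261.  274.8 277.4 284. ]
200 [260.9 274.7 277.3 283.9]
201 [260.9 274.5 277.5 283.8]
202 [260.8 274.5 278.4 283.7]
203 [260.6 274.4 281.1 283.5]
204 [260.5 274.3 281.4 283.5]
205 [260.4 274.3 280.6 283.5]
206 [260.4 274.1 277.2 283.6]
207 [260.3 274.  277.  277.  283.4]
208 [260.3 274.  274.  277.7 282.6]
209 [260.3 274.1]
210 [260.3 274.2]
211 [260.3 274.3]
212 [260.3 274.4]
[[-28.5, 19.6], [-30.8, 19.6], [-33.1, 19.8], [-35.4, 19.8], [-37.7, 19.9], [-40.0, 20.0], [-42.3, 20.3], [-44.5, 20.5], [-46.8, 20.5], [-49.1, 20.5], [-51.4, 20.4], [-53.6, 20.4], [-55.9, 20.3], [-58.2, 20.3], [-60.5, 20.2], [-62.7, 20.0]]
[[-27.5, -9.9], [-29.8, -10.9], [-33.1, 19.8], [-34.4, -11.1], [-36.7, -10.8], [-38.9, -10.8], [-41.2, -10.7], [-43.5, -10.7], [-45.8, -10.7], [-48.1, -10.5], [-50.4, -10.3], [-52.6, -10.4], [-54.9, -10.6], [-57.2, -11.1], [-59.4, -11.4], [-61.7, -11.6]]
```

```bash
python3 -m inch '[{"slide":[0,0,1],"turn":0,"grip":2},{"slide":[0,0,1.7],"turn":0,"grip":2},{"slide":[0,0,2.0],"turn":0,"grip":2},{"slide":[0,0,2.1],"turn":0,"grip":2},{"slide":[0,0,2.1],"turn":0,"grip":2}]'|tail -1; python3 to.py
```

```text
finger_force: 99.5
t 7.05 tcp [0.4843 0.1568 0.0133] yaw 87.46 fix mm [-139.2   43. ] q6 0.158 F [-1.5 -0.2 -1.2] M [ 0.02  0.25 -0.05] open mm 26.6 ff 99.5
```

```bash
python3 -m inch '[{"slide":[0,0.8,0],"turn":0,"grip":2},{"slide":[0,1.6,0],"turn":0,"grip":2},{"slide":[0,2.4,0],"turn":0,"grip":2},{"slide":[0,3.2,0],"turn":0,"grip":2},{"slide":[0,3.6,0],"turn":0,"grip":2},{"slide":[0,3.8,0],"turn":0,"grip":2},{"slide":[0,3.8,0],"turn":0,"grip":2}]'|tail -1; python3 to.py
```

```text
finger_force: 99.4
t 7.75 tcp [0.5228 0.155  0.0133] yaw 87.48 fix mm [-100.6   43. ] q6 0.146 F [ 0.6 -0.2 -2.1] M [-0.   -0.06 -0.01] open mm 26.7 ff 99.4
```

```bash
python3 -m inch '[{"slide":[-0.2,0,0],"turn":0,"grip":2},{"slide":[-0.4,0,0],"turn":0,"grip":2},{"slide":[-0.4,0,0],"turn":0,"grip":2}]'|tail -1; python3 to.py;python3 -m inch '[{"slide":[-0.05,0,0],"turn":0,"grip":2},{"slide":[-0.1,0,0],"turn":0,"grip":2},{"slide":[-0.1,0,0],"turn":0,"grip":2}]'|tail -1; python3 to.py
```

```text
finger_force: 99.4
t 8.05 tcp [0.5219 0.1509 0.0133] yaw 87.48 fix mm [-101.4   38.8] q6 0.139 F [ 1.3  0.5 -1.4] M [ 0.   -0.02  0.06] open mm 26.8 ff 99.4
finger_force: 99.4
t 8.35 tcp [0.5219 0.1501 0.0134] yaw 87.48 fix mm [-101.3   38. ] q6 0.137 F [-1.3  0.8 -1.4] M [ 0.09 -0.01  0.04] open mm 27.1 ff 99.4
```

```bash
python3 -m inch '[{"slide":[-0.1,0.1,0],"turn":0,"grip":2},{"slide":[-0.1,0.2,0],"turn":0,"grip":2},{"slide":[-0.1,0.2,0],"turn":0,"grip":2}]'|tail -1; python3 to.py;python3 -m inch '[{"slide":[-0.1,0.1,0],"turn":0,"grip":2},{"slide":[-0.1,0.1,0],"turn":0,"grip":2}]'|tail -1; python3 to.py
```

```text
finger_force: 99.8
t 8.65 tcp [0.5227 0.1499 0.0133] yaw 87.48 fix mm [-100.5   37.9] q6 0.134 F [-3.9  3.9  1.5] M [0.66 0.56 0.15] open mm 26.5 ff 99.8
finger_force: 100.0
t 8.85 tcp [0.5229 0.1498 0.0133] yaw 87.46 fix mm [-100.3   37.8] q6 0.132 F [-6.2  7.5  3.2] M [1.21 0.79 0.21] open mm 27.2 ff 100.0
```

```bash
python3 -m inch '[{"slide":[0,0.1,0],"turn":0,"grip":2},{"slide":[0,0.2,0],"turn":0,"grip":2},{"slide":[0,0.2,0],"turn":0,"grip":2}]'|tail -1; python3 to.py
python3 - <<'E'
from h import *
for n in('scene','top'):
    show(n,n+'4')
b=cv2.imread('pics/scene4.png')[230:330,255:405]; b=cv2.resize(b,None,fx=4,fy=4,interpolation=cv2.INTER_CUBIC); a=cv2.imread('pics/top4.png')[160:260,215:330]; a=cv2.convertScaleAbs(cv2.resize(a,None,fx=4,fy=4,interpolation=cv2.INTER_CUBIC),alpha=1.6); cv2.imwrite('pics/s4c.png',b); cv2.imwrite('pics/t4c.png',a)
E
```

```text
finger_force: 100.0
t 9.15 tcp [0.5249 0.1497 0.0133] yaw 87.48 fix mm [-98.3  37.8] q6 0.131 F [-5.2  6.7  4.2] M [1.21 0.83 0.18] open mm 26.5 ff 100.0
```

View pics/s4c.png

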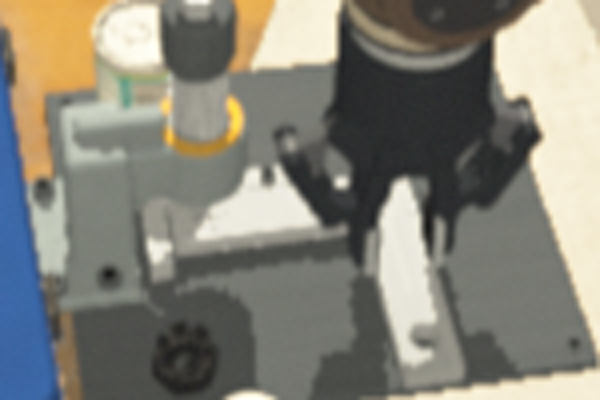

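The leg runs along the fence and nearly reaches the stop. The tool still moved 2 mm at constant force, so that was friction, and I push further in x.

```bash
python3 -m inch '[{"slide":[0,0.1,0],"turn":0,"grip":2},{"slide":[0,0.1,0],"turn":0,"grip":2}]'|tail -1; python3 to.py;python3 -m inch '[{"slide":[0,0.1,0],"turn":0,"grip":2},{"slide":[0,0.1,0],"turn":0,"grip":2}]'|tail -1; python3 to.py; python3 -m inch '[{"slide":[0,0.1,0],"turn":0,"grip":2},{"slide":[0,0.1,0],"turn":0,"grip":2}]'|tail -1; python3 to.py
```

```text
finger_force: 100.0
t 9.45 tcp [0.5259 0.1497 0.0133] yaw 87.48 fix mm [-97.4  37.8] q6 0.131 F [-7.3  7.6  3.6] M [1.22 0.81 0.19] open mm 26.7 ff 100.0
finger_force: 100.0
t 9.65 tcp [0.5269 0.1497 0.0133] yaw 87.47 fix mm [-96.4  37.8] q6 0.131 F [-6.5  6.3  3.3] M [1.19 0.89 0.15] open mm 26.8 ff 100.0
finger_force: 100.2
t 9.85 tcp [0.5272 0.1497 0.0133] yaw 87.48 fix mm [-96.1  37.8] q6 0.131 F [-7.9  7.2  5.6] M [1.17 1.17 0.13] open mm 26.8 ff 100.2
```

```bash
python3 -m inch '[{"slide":[0,0.1,0],"turn":0,"grip":2},{"slide":[0,0.1,0],"turn":0,"grip":2}]'|tail -1; python3 to.py;python3 -m inch '[{"slide":[-0.05,0.1,0],"turn":0,"grip":2},{"slide":[-0.05,0.1,0],"turn":0,"grip":2}]'|tail -1; python3 to.py
```

```text
finger_force: 100.5
t 10.05 tcp [0.5272 0.1497 0.0133] yaw 87.48 fix mm [-96.1  37.8] q6 0.131 F [-11.4   7.3   8.9] M [1.16 1.43 0.17] open mm 26.7 ff 100.5
finger_force: 100.7
t 10.25 tcp [0.5273 0.1497 0.0133] yaw 87.46 fix mm [-96.   37.8] q6 0.129 F [-14.2   8.9  10. ] M [1.46 1.85 0.18] open mm 26.9 ff 100.7
```

The tool is stalled on both faces with rising force, so the bracket is seated. I release, rise and check.

```bash
python3 -m inch '[{"slide":[0,0,0],"turn":0,"grip":5},{"slide":[0,0,0],"turn":0,"grip":5},{"slide":[0,0,0],"turn":0,"grip":5},{"slide":[0,0,0],"turn":0,"grip":5},{"slide":[0,-0.3,0],"turn":0,"grip":5},{"slide":[0,-0.3,-2],"turn":0,"grip":5},{"slide":[0,-0.3,-6],"turn":0,"grip":5},{"slide":[0,-4,-10],"turn":0,"grip":5},{"slide":[0,-8,-14],"turn":0,"grip":5},{"slide":[0,-8,-18],"turn":0,"grip":5},{"slide":[0,-8,-22],"turn":0,"grip":5},{"slide":[0,-8,-22],"turn":0,"grip":5}]'|tail -1; python3 to.py
python3 - <<'E'
from h import *
for n in('scene','top'):
    show(n,n+'5')
b=cv2.imread('pics/scene5.png')[220:340,255:405]; b=cv2.resize(b,None,fx=4,fy=4,interpolation=cv2.INTER_CUBIC); a=cv2.imread('pics/top5.png')[160:270,215:330]; a=cv2.convertScaleAbs(cv2.resize(a,None,fx=4,fy=4,interpolation=cv2.INTER_CUBIC),alpha=1.6); cv2.imwrite('pics/s5c.png',b); cv2.imwrite('pics/t5c.png',a)
E
```

```text
finger_force: 0.0
t 11.45 tcp [0.4552 0.1511 0.2409] yaw 87.49 fix mm [-168.1   36.1] q6 0.152 F [ 1.1 -0.2  0.2] M [-0.01 -0.03 -0.02] open mm 50.0 ff 0.0
```

View pics/s5c.png

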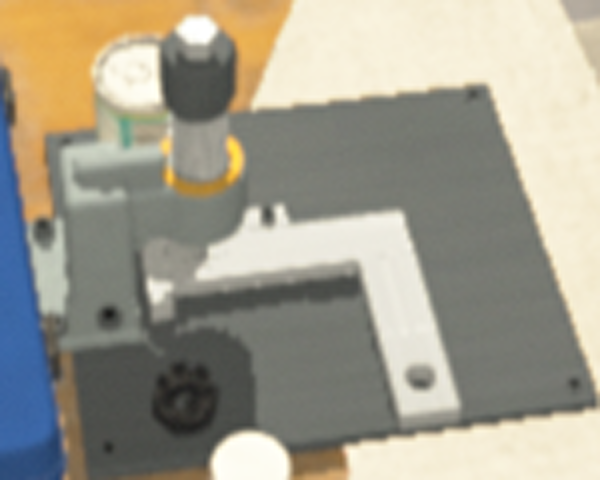

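The bracket looks seated, with its leg under the boss along the fence and its end at the stop bar. A quick angle and position check:

```bash
python3 - <<'E'
from meas import *
c_,n_=np.cos(np.radians(-2.5)),np.sin(np.radians(-2.5))
def fx(p): d=np.asarray(p)[:2]-[.6215,.1077]; return np.array([c_*d[0]+n_*d[1],-n_*d[0]+c_*d[1]])*1e3
g=cv2.cvtColor(cv2.imread('pics/scene5.png'),6).astype(float)
for nm,ex in (('left',0),('right',1)):
    X=[]
    for v in range(286,318):
        c=cross(g[v,338:380],150)+338
        if len(c)>=2: X.append(fx(onz('scene',c[0] if ex==0 else c[-1],v,.022)))
    p,d=fit(X); print('drilled',nm,len(X),p.round(1),np.degrees(np.arctan2(d[1],d[0])).round(2))
X=[]
for u in range(325,355):
    c=cross(g[262:280,u],170)+262
    if len(c): X.append(fx(onz('scene',u,c[0],.022)))
p,d=fit(X); print('outer long side',len(X),p.round(1),np.degrees(np.arctan2(d[1],d[0])).round(2))
g=cv2.cvtColor(cv2.imread('pics/top5.png'),6).astype(float)
for rng in (range(200,222),):
    A=[];B=[]
    for v in rng:
        c=cross(g[v,255:295],100)+255
        if len(c)>=2: A.append(fx(onz('top',c[0],v,.022)));B.append(fx(onz('top',c[-1],v,.022)))
    for X in(A,B): 
        if len(X)>3: p,d=fit(X); print('top',len(X),p.round(1),np.degrees(np.arctan2(d[1],d[0])).round(2))
E
python3 to.py .6215 .1077 .24 87.5
```

```text
drilled left 31 [-79.3  61.8] -89.83
drilled right 31 [-111.8   56.2] 89.72
outer long side 30 [-88.4 -13.4] -0.05
top 22 [-55.7  15.1] -0.89
top 22 [-54.1 -23.2] -21.2
t 11.55 tcp [0.4525 0.1506 0.2347] yaw 87.47 fix mm [-170.7   35.5] q6 0.152 F [-0.5  1.1 -0.5] M [ 0.04 -0.04 -0.01] open mm 50.1 ff 0.0
slide cm [-3.54 17.08 -0.48] turn -0.001
```

View pics/t5c.png

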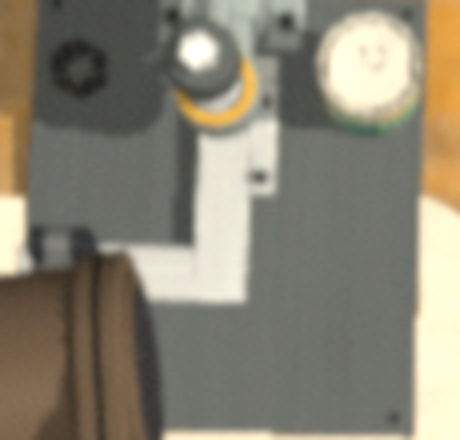

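The seat is confirmed: leg side angle about 0°, drilled leg centre at x ≈ −95.5, inner side at y ≈ +15. Now I move over the spindle head.

```bash
python3 -m inch '[{"slide":[-1,5,0],"turn":-0.15,"grip":7},{"slide":[-2,9,0],"turn":-0.3,"grip":7},{"slide":[-3,13,0],"turn":-0.45,"grip":7},{"slide":[-3.5,16,0],"turn":-0.6,"grip":7},{"slide":[-3.5,17,0],"turn":-0.75,"grip":7},{"slide":[-3.5,17,0],"turn":-0.75,"grip":7},{"slide":[-3.5,17,0],"turn":-0.75,"grip":7},{"slide":[-3.5,17,0],"turn":-0.75,"grip":7}]'|tail -1; python3 to.py .6218 .1077 .141 130.4
```

```text
finger_force: 0.0
t 12.35 tcp [0.6191 0.1085 0.2322] yaw 130.35 fix mm [-2.5  0.7] q6 -0.692 F [0.4 0.4 1.3] M [-0.04 -0.02  0.02] open mm 70.1 ff 0.0
slide cm [-0.25  0.17  9.12] turn -0.001
```

```bash
python3 -m inch '[{"slide":[-0.25,-0.05,2],"turn":0,"grip":7},{"slide":[-0.25,-0.05,5],"turn":0,"grip":7},{"slide":[-0.25,-0.05,8],"turn":0,"grip":7},{"slide":[-0.25,0.15,9.1],"turn":0,"grip":7},{"slide":[-0.25,0.15,9.1],"turn":0,"grip":7},{"slide":[-0.25,0.15,9.1],"turn":0,"grip":7}]'|tail -1; python3 to.py .6218 .1077 .141 130.4
python3 - <<'E'
from h import *
for n in('scene',):
    show(n,n+'6')
b=cv2.imread('pics/scene6.png')[180:300,255:405]; b=cv2.resize(b,None,fx=4,fy=4,interpolation=cv2.INTER_CUBIC); cv2.imwrite('pics/s6c.png',b)
E
```

```text
finger_force: 0.0
t 12.95 tcp [0.6236 0.1076 0.1437] yaw 130.44 fix mm [ 2.1 -0.1] q6 -0.695 F [1.5 0.4 0.2] M [-0.02 -0.02  0.  ] open mm 70.0 ff 0.0
slide cm [ 0.13 -0.13  0.27] turn 0.001
```

View pics/s6c.png

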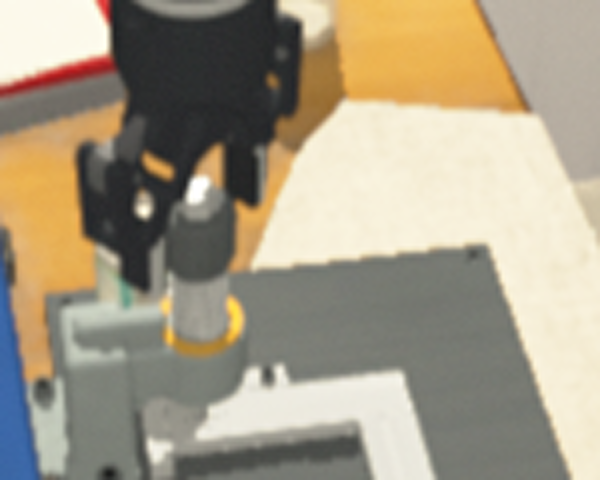

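The scene crop shows the fingers either side of the knurled head, at a crop midpoint of about (195,242) against the head's (203,235). I close on it.

```bash
python3 -m inch '[{"slide":[0.1,-0.1,0.25],"turn":0,"grip":7},{"slide":[0.1,-0.1,0.25],"turn":0,"grip":5},{"slide":[0.1,-0.1,0.25],"turn":0,"grip":4.4},{"slide":[0.1,-0.1,0.25],"turn":0,"grip":3},{"slide":[0.1,-0.1,0.25],"turn":0,"grip":3},{"slide":[0.1,-0.1,0.25],"turn":0,"grip":3},{"slide":[0.1,-0.1,0.25],"turn":0,"grip":3},{"slide":[0.1,-0.1,0.25],"turn":0,"grip":3}]' 60|tail -1; python3 to.py .6218 .1077 .141 130.4
```

```text
finger_force: 60.2
t 13.8 tcp [0.6227 0.1081 0.1409] yaw 130.44 fix mm [1.2 0.5] q6 -0.695 F [3.9 3.9 2.4] M [ 0.55 -0.4   0.01] open mm 37.0 ff 60.2
slide cm [ 0.03 -0.1  -0.01] turn 0.001
```

```bash
python3 -m inch '[{"slide":[0,0.1,0],"turn":-0.1,"grip":3},{"slide":[0,0.1,-0.03],"turn":-0.2,"grip":3},{"slide":[0,0.1,-0.05],"turn":-0.3,"grip":3},{"slide":[0,0.1,-0.07],"turn":-0.4,"grip":3},{"slide":[0,0.1,-0.09],"turn":-0.5,"grip":3},{"slide":[0,0.1,-0.09],"turn":-0.5,"grip":3}]'|tail -1; python3 to.py
```

```text
finger_force: 60.3
t 14.4 tcp [0.6228 0.1083 0.1419] yaw 159.1 fix mm [1.3 0.7] q6 -1.195 F [0.4 1.6 4.6] M [ 0.52 -0.09  0.07] open mm 37.0 ff 60.3
```

```bash
for i in 1 2 3; do :; done; python3 -m inch '[{"slide":[0,0,-0.02],"turn":-0.1,"grip":3},{"slide":[0,0,-0.02],"turn":-0.1,"grip":3}]'|tail -1; python3 to.py;  python3 -m inch '[{"slide":[0,0,-0.02],"turn":-0.1,"grip":3},{"slide":[0,0,-0.02],"turn":-0.1,"grip":3}]'|tail -1; python3 to.py; python3 -m inch '[{"slide":[0,0,-0.02],"turn":-0.1,"grip":3},{"slide":[0,0,-0.02],"turn":-0.1,"grip":3}]'|tail -1; python3 to.py
```

```text
finger_force: 60.4
t 14.6 tcp [0.6228 0.1083 0.142 ] yaw 164.73 fix mm [1.3 0.7] q6 -1.293 F [1.  3.  5.8] M [ 0.54 -0.07  0.09] open mm 36.8 ff 60.4
finger_force: 60.4
t 14.8 tcp [0.6228 0.1084 0.1421] yaw 170.44 fix mm [1.3 0.7] q6 -1.393 F [1.  2.6 4.5] M [ 0.54 -0.11  0.05] open mm 36.5 ff 60.4
finger_force: 60.4
t 15.0 tcp [0.6228 0.1084 0.1424] yaw 176.17 fix mm [1.3 0.8] q6 -1.493 F [0.1 2.2 6. ] M [ 0.58 -0.05  0.07] open mm 36.9 ff 60.4
```

```bash
python3 -m inch '[{"slide":[0,0,-0.02],"turn":-0.1,"grip":3},{"slide":[0,0,-0.02],"turn":-0.1,"grip":3}]'|tail -1; python3 to.py;  python3 -m inch '[{"slide":[0,0,-0.02],"turn":-0.1,"grip":3},{"slide":[0,0,-0.02],"turn":-0.1,"grip":3}]'|tail -1; python3 to.py; python3 -m inch '[{"slide":[0,0,-0.02],"turn":-0.1,"grip":3},{"slide":[0,0,-0.02],"turn":-0.1,"grip":3}]'|tail -1; python3 to.py
```

```text
finger_force: 60.4
t 15.2 tcp [0.6228 0.1085 0.1426] yaw -178.1 fix mm [1.3 0.8] q6 -1.593 F [1.1 3.3 4.6] M [ 0.65 -0.07  0.11] open mm 36.9 ff 60.4
finger_force: 60.4
t 15.4 tcp [0.6228 0.1085 0.1427] yaw -172.37 fix mm [1.3 0.9] q6 -1.693 F [0.6 3.6 5.1] M [ 0.63 -0.06  0.08] open mm 36.9 ff 60.4
finger_force: 60.4
t 15.6 tcp [0.6228 0.1085 0.143 ] yaw -166.64 fix mm [1.3 0.9] q6 -1.793 F [0.9 3.1 5.5] M [ 0.67 -0.02  0.06] open mm 36.8 ff 60.4
```

```bash
python3 -m inch '[{"slide":[0,0,-0.02],"turn":-0.1,"grip":3},{"slide":[0,0,-0.02],"turn":-0.1,"grip":3}]'|tail -1; python3 to.py;  python3 -m inch '[{"slide":[0,0,-0.02],"turn":-0.1,"grip":3},{"slide":[0,0,-0.02],"turn":-0.1,"grip":3}]'|tail -1; python3 to.py
```

```text
finger_force: 60.4
t 15.8 tcp [0.6228 0.1086 0.1431] yaw -160.92 fix mm [1.2 0.9] q6 -1.893 F [0.5 4.1 5.4] M [ 0.69 -0.11  0.03] open mm 36.7 ff 60.4
finger_force: 60.4
t 16.0 tcp [0.6228 0.1086 0.1433] yaw -155.18 fix mm [1.3 1. ] q6 -1.993 F [1.3 2.9 5.6] M [ 0.69 -0.1   0.06] open mm 36.7 ff 60.4
```

```bash
python3 -m inch '[{"slide":[0,0,-0.02],"turn":-0.1,"grip":3},{"slide":[0,0,-0.02],"turn":-0.1,"grip":3}]'|tail -1; python3 to.py
```

```text
finger_force: 60.4
t 16.2 tcp [0.6228 0.1086 0.1434] yaw -149.48 fix mm [1.2 1. ] q6 -2.092 F [1.7 4.6 6.4] M [0.75 0.   0.09] open mm 36.8 ff 60.4
```

```bash
python3 -m inch '[{"slide":[0,0,-0.02],"turn":-0.1,"grip":3},{"slide":[0,0,-0.02],"turn":-0.1,"grip":3}]'|tail -1; python3 to.py;  python3 -m inch '[{"slide":[0,0,-0.02],"turn":-0.1,"grip":3},{"slide":[0,0,-0.02],"turn":-0.1,"grip":3}]'|tail -1; python3 to.py
```

```text
finger_force: 60.4
t 16.4 tcp [0.6227 0.1086 0.1435] yaw -143.79 fix mm [1.2 1. ] q6 -2.191 F [0.5 4.  5.5] M [ 0.82 -0.08  0.03] open mm 36.7 ff 60.4
finger_force: 60.4
t 16.6 tcp [0.6227 0.1087 0.1435] yaw -138.1 fix mm [1.2 1.1] q6 -2.291 F [2.6 5.  5.1] M [ 0.9  -0.12  0.03] open mm 37.1 ff 60.4
```

```bash
python3 -m inch '[{"slide":[0,0,-0.02],"turn":-0.1,"grip":3},{"slide":[0,0,-0.02],"turn":-0.1,"grip":3}]'|tail -1; python3 to.py
```

```text
finger_force: 60.2
t 16.8 tcp [0.6226 0.1087 0.1417] yaw -132.38 fix mm [1.1 1.1] q6 -2.391 F [ 6.2  5.4 -3.2] M [ 0.99 -0.79  0.06] open mm 36.7 ff 60.2
```

The drop is felt: Fz went from +5 to −3 N and the tool sank 1.8 mm after 1.7 rad backward. I lower the spindle onto the thread.

```bash
python3 -m inch '[{"slide":[-0.08,0,0.15],"turn":0,"grip":3},{"slide":[-0.08,0,0.3],"turn":0,"grip":3},{"slide":[-0.08,0,0.3],"turn":0,"grip":3}]'|tail -1; python3 to.py;python3 -m inch '[{"slide":[0,0,0.1],"turn":0,"grip":3},{"slide":[0,0,0.15],"turn":0,"grip":3},{"slide":[0,0,0.15],"turn":0,"grip":3}]'|tail -1; python3 to.py
```

```text
finger_force: 60.6
t 17.1 tcp [0.6226 0.1087 0.1383] yaw -132.47 fix mm [1.1 1.1] q6 -2.388 F [ 3.8  3.2 -1.3] M [ 0.67 -0.58 -0.01] open mm 36.7 ff 60.6
finger_force: 60.9
t 17.4 tcp [0.6227 0.1087 0.1382] yaw -132.26 fix mm [1.1 1.1] q6 -2.392 F [2.  4.  0.7] M [ 0.62 -0.29 -0.08] open mm 37.0 ff 60.9
```

```bash
python3 -m inch '[{"slide":[0,0,0.1],"turn":0,"grip":3},{"slide":[0,0,0.1],"turn":0,"grip":3}]'|tail -1; python3 to.py
```

```text
finger_force: 61.1
t 17.6 tcp [0.6227 0.1087 0.1381] yaw -132.2 fix mm [1.1 1.1] q6 -2.393 F [0.  3.7 4.3] M [ 0.63  0.04 -0.01] open mm 36.3 ff 61.1
```

It rests with the force rising. Now I wind forward, checking early that it follows the 12 mm lead.

```bash
python3 -m inch '[{"slide":[0,0,0.027],"turn":0.14,"grip":3},{"slide":[0,0,0.054],"turn":0.28,"grip":3},{"slide":[0,0,0.08],"turn":0.42,"grip":3},{"slide":[0,0,0.107],"turn":0.56,"grip":3},{"slide":[0,0,0.134],"turn":0.7,"grip":3},{"slide":[0,0,0.134],"turn":0.7,"grip":3}]' 80|tail -1; python3 to.py
```

```text
finger_force: 79.2
t 18.2 tcp [0.6228 0.1085 0.1368] yaw -172.3 fix mm [1.3 0.9] q6 -1.693 F [-1.   2.9  4.8] M [ 0.64  0.03 -0.11] open mm 36.4 ff 79.2
```

```bash
python3 -m inch '[{"slide":[0,0,0.027],"turn":0.14,"grip":3},{"slide":[0,0,0.053],"turn":0.28,"grip":3},{"slide":[0,0,0.08],"turn":0.42,"grip":3},{"slide":[0,0,0.107],"turn":0.56,"grip":3},{"slide":[0,0,0.134],"turn":0.7,"grip":3},{"slide":[0,0,0.16],"turn":0.84,"grip":3},{"slide":[0,0,0.187],"turn":0.98,"grip":3},{"slide":[0,0,0.214],"turn":1.12,"grip":3},{"slide":[0,0,0.241],"turn":1.26,"grip":3},{"slide":[0,0,0.267],"turn":1.4,"grip":3},{"slide":[0,0,0.294],"turn":1.54,"grip":3},{"slide":[0,0,0.321],"turn":1.68,"grip":3},{"slide":[0,0,0.348],"turn":1.82,"grip":3},{"slide":[0,0,0.374],"turn":1.96,"grip":3},{"slide":[0,0,0.401],"turn":2.1,"grip":3},{"slide":[0,0,0.401],"turn":2.1,"grip":3}]'|tail -1; python3 to.py
```

```text
finger_force: 79.5
t 19.8 tcp [0.6223 0.108  0.1328] yaw 67.48 fix mm [0.8 0.4] q6 0.406 F [-2.4  2.   6. ] M [ 0.21  0.16 -0.15] open mm 36.3 ff 79.5
```

```bash
python3 -m inch '[{"slide":[0,0,0.027],"turn":0.14,"grip":3},{"slide":[0,0,0.053],"turn":0.28,"grip":3},{"slide":[0,0,0.08],"turn":0.42,"grip":3},{"slide":[0,0,0.107],"turn":0.56,"grip":3},{"slide":[0,0,0.134],"turn":0.7,"grip":3},{"slide":[0,0,0.16],"turn":0.84,"grip":3},{"slide":[0,0,0.187],"turn":0.98,"grip":3},{"slide":[0,0,0.214],"turn":1.12,"grip":3},{"slide":[0,0,0.241],"turn":1.26,"grip":3},{"slide":[0,0,0.267],"turn":1.4,"grip":3},{"slide":[0,0,0.294],"turn":1.54,"grip":3},{"slide":[0,0,0.321],"turn":1.68,"grip":3},{"slide":[0,0,0.348],"turn":1.82,"grip":3},{"slide":[0,0,0.374],"turn":1.96,"grip":3},{"slide":[0,0,0.401],"turn":2.1,"grip":3},{"slide":[0,0,0.428],"turn":2.24,"grip":3},{"slide":[0,0,0.428],"turn":2.24,"grip":3}]'|tail -1; python3 to.py
```

```text
finger_force: 79.5
t 21.5 tcp [0.6222 0.1088 0.1284] yaw -60.88 fix mm [0.7 1.1] q6 2.646 F [-2.2  3.3  6.6] M [ 0.5   0.36 -0.19] open mm 36.3 ff 79.5
```

Winding is regular: 9.7 mm for 5.04 rad, with 1.24 rad left. I regrasp to finish within joint 6's range.

```bash
python3 -m inch '[{"slide":[0,0,-0.1],"turn":0,"grip":6},{"slide":[0,0,-0.1],"turn":0,"grip":6},{"slide":[0,0,-0.1],"turn":0,"grip":6},{"slide":[0,0,-0.1],"turn":0,"grip":6},{"slide":[0,0,-0.1],"turn":-0.14,"grip":6},{"slide":[0,0,-0.1],"turn":-0.28,"grip":6},{"slide":[0,0,-0.1],"turn":-0.42,"grip":6},{"slide":[0,0,-0.1],"turn":-0.56,"grip":6},{"slide":[0,0,-0.1],"turn":-0.7,"grip":6},{"slide":[0,0,-0.1],"turn":-0.84,"grip":6},{"slide":[0,0,-0.1],"turn":-0.98,"grip":6},{"slide":[0,0,-0.1],"turn":-1.12,"grip":6},{"slide":[0,0,-0.1],"turn":-1.26,"grip":6},{"slide":[0,0,-0.1],"turn":-1.4,"grip":6},{"slide":[0,0,-0.1],"turn":-1.54,"grip":6},{"slide":[0,0,-0.1],"turn":-1.68,"grip":6},{"slide":[0,0,-0.1],"turn":-1.82,"grip":6},{"slide":[0,0,-0.1],"turn":-1.82,"grip":6}]'|tail -1; python3 to.py .6225 .1085 .1284 43.4
```

```text
finger_force: 0.0
t 23.3 tcp [0.6228 0.1084 0.1287] yaw 43.37 fix mm [1.2 0.8] q6 0.826 F [0.1 1.1 0.6] M [ 0.   -0.02 -0.01] open mm 60.0 ff 0.0
slide cm [-0.01 -0.02  0.03] turn -0.0
```

Regrasp at the same height, then turn 1.26 rad.

```bash
python3 -m inch '[{"slide":[0,0,0],"turn":0,"grip":3},{"slide":[0,0,0],"turn":0,"grip":3},{"slide":[0,0,0],"turn":0,"grip":3},{"slide":[0,0,0],"turn":0,"grip":3},{"slide":[0,0,0],"turn":0,"grip":3},{"slide":[0,0,0.05],"turn":0,"grip":3}]' 80|tail -1; python3 to.py; python3 -m inch '[{"slide":[0,0,0.027],"turn":0.14,"grip":3},{"slide":[0,0,0.053],"turn":0.28,"grip":3},{"slide":[0,0,0.08],"turn":0.42,"grip":3},{"slide":[0,0,0.107],"turn":0.56,"grip":3},{"slide":[0,0,0.134],"turn":0.7,"grip":3},{"slide":[0,0,0.16],"turn":0.84,"grip":3},{"slide":[0,0,0.187],"turn":0.98,"grip":3},{"slide":[0,0,0.214],"turn":1.12,"grip":3},{"slide":[0,0,0.241],"turn":1.26,"grip":3},{"slide":[0,0,0.241],"turn":1.26,"grip":3},{"slide":[0,0,0.241],"turn":1.26,"grip":3}]'|tail -1; python3 to.py
python3 - <<'E'
from h import *
show('scene','s9'); show('top','t9')
b=cv2.imread('pics/s9.png')[200:340,240:410]; b=cv2.resize(b,None,fx=4,fy=4,interpolation=cv2.INTER_CUBIC); cv2.imwrite('pics/s9c.png',b)
E
```

```text
finger_force: 79.6
t 23.9 tcp [0.6227 0.1087 0.1291] yaw 43.35 fix mm [1.1 1.1] q6 0.827 F [-4.9 -0.   6.1] M [ 0.05  0.71 -0.05] open mm 36.4 ff 79.6
finger_force: 79.8
t 25.0 tcp [0.6228 0.1083 0.1267] yaw -28.69 fix mm [1.3 0.7] q6 2.084 F [-4.4 -1.4  5.2] M [-0.01  0.58 -0.13] open mm 36.3 ff 79.8
```

View pics/s9c.png

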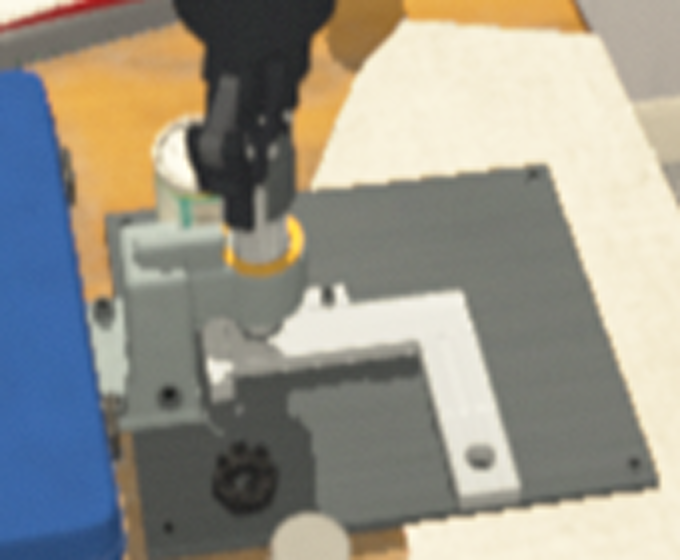

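The last picture shows the head still gripped, the spindle sunk by about 12 mm over 6.3 rad, and the bracket seated. The neighbouring castle nut and tin haven't moved. I hand it in.

```bash
python3 -c "
from plant import ctrl
print(ctrl.sign_off())"
```

```text
the job is handed in; nothing more can be done
None
```

The job is handed in, with no verdict shown: the bracket's undrilled leg sits against the fence and end stop, the spindle dropped into its thread after 1.7 rad backward, then wound in one turn (about 12 mm, regrasped once), and the gripper still holds its head.

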